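# Sniff the seam of a sealed housing with a leak wand

### The arm

A 6-joint arm with a two-finger parallel gripper is mounted at the origin on the work surface. World frame = base frame: x ahead of the robot, y to its left, z up, the work surface at z = 0. Lengths are in m, angles in rad, forces in N, time in s.
With the tool pointing down it reaches from about 0.3 to 0.775 m from the base axis. Payload 14.6 kg.
Tool frame: the origin (TCP) lies on the centre line of the jaws, within the pads' length; the fingertips stand ctrl.tcp_to_tips ahead of it and the grasp point (between the pads) lies 2 mm behind it (ctrl.tcp_to_tips is the distance from the TCP to the fingertips, in m); z points along the fingers, y is the line along which they close (so a half turn about z gives the same grasp; the last joint's range is limited). The gripper opens to 94 mm and grips with 3 to 60 N. Pads are 16 mm wide; open, the fingers measure 119 mm over their backs; the gripper's body (75 mm by 177 mm) begins 78 mm behind the grasp point.
Start: joints at [-1.209, 0.3, 1.521, -0, 1.321, -0.067], TCP at [0.229, -0.5, 0.222] pointing down, gripper open.
Joint ranges: [-3.03, 3.03], [-0.79, 2.21], [0.23, 2.52], [-1.04, 4.18], [0, 3.07], [-2.55, 2.55]. Speed limits (rad/s): [2.22, 2.22, 2.57, 3.14, 3.14, 3.14].

### API

Orientations are given as [roll, pitch, yaw] about the fixed x, y, z axes, in that order (R = Rz(yaw) Ry(pitch) Rx(roll)).
In Python, from station import telemetry, viewer, hand_in, ctrl gives the robot as it stands.
- The arm moves only by the tool step_arm, never from a script. Its argument "plan" is a list of rows, each an object of numbers: "dx", "dy", "dz": the shift along the tool's x, y, z scaled (see below); "rx", "ry", "rz": the turn, a rotation vector about the tool's x, y, z scaled (see below); "claw": the closure, from 0 (fully open) to 1 (shut). In form: [{"dx": .., "dy": .., "dz": .., "rx": .., "ry": .., "rz": .., "claw": ..}, ...]. A call has 1 to 10 rows; each row shifts and turns the commanded pose from where the row before left it, along the tool's axes as they then stand; what a row does not reach is not made up. The controller multiplies each number of a shift by 0.1 m and each number of a turn by 90 degrees. A row lasts 1/10 s, in which the tool goes at most 50 mm and 8.59 degrees, less where a joint would pass 70% of its speed; a pose out of reach is approached as far as the arm can. A call with a number of a shift or a turn outside -1 to 1 is refused whole. A call with a gripper value outside its range is refused whole. The fingers move at their own pace and stop on an object; "grip_force" is the grip in N (left out, the last holds). Time passes only in rows, so rows that do not move let the fingers close. It gives the time, the measured TCP pose, the force, the opening and the grip force at its end, in the units of the state.
- telemetry.get_obs(): the state, without advancing time (a new reading comes with each control period).
- viewer.camera(name): name is "side" or "top" or "wrist"; returns a dict with "img" (400x640x3 uint8, red, green, blue), "z_map" (400x640 float32, m along the optical axis (not along the pixel's ray), 0 where there is no reading), "fx", "fy", "cx", "cy" (pixels), "R" (3x3) and "t" (3): a world point X has camera coordinates R X + t; the wrist camera has in their place "tool_from_camera" (4x4, takes a point from camera to tool coordinates, whose origin is the TCP and whose axes are the flange's). Camera axes: x right, y down, z forward; pixel columns grow to the right and rows downward; lengths in m; the calibration is good to about 2 mm. A picture is of the moment at which its call begins: read the wrist's pose just before it.
- hand_in(): hands the job in; it is judged then, once.
Trained networks look in a picture, given as the dict that the camera call returned (one of the last four; its "shot" number tells which), for a name from the list of things; names that differ only in an ending like _2 or _b are one class to them, and where a whole thing is asked for, a point or a joint stands for the part that bears it (a point fixed in the world has none). Each returns a list of dicts, best first, with "score" (0 to 1); they miss things now and then, are a little off and sometimes report something else, mostly with a low value. They report only what shows in the picture. A call takes as long as a camera call. They do not tell look-alikes from the thing itself.
- viewer.recognise(target, picture): "rect" ([left, top, right, bottom] in pixels, round what is visible of it).
The state is a dict: "time_s": time; "qpos": joint angles; "joint_vel": joint speeds; "tau": joint torques, N m; "ee_pos": TCP position; "eef_rot": TCP orientation; "force": force on the tool from outside, world axes, zero at the start; "moment": the same for the moment, N m; "grip_width": finger opening in m; "grip_force": force on a finger pad.
Only numpy, scipy, OpenCV 4.12 (cv2) and the standard library are available. Lean on these libraries where they do the work, as an engineer would, in place of code of your own. Each camera call takes 0.05 s, during which the arm holds its last target. There are 200 camera calls.

### The job

Leak-test the aluminium housing: take the sniffer wand from its cradle by the handle and guide its nozzle tip closely along the whole dark seam on the housing's top, from the end with the brass port to the other end, keeping the tip within about a centimetre above the seam, slower than 60 mm a second whenever it is near the seam, and never pressing hard on the housing. Then set the wand down gently in both saddles of its cradle as it lay before, nozzle hanging over the same end, and let go. Leave everything else on the bench where it is.

Things in the scene. Friction and masses are not known exactly. Their poses are not given: they have to be found in the camera images.
- wand: Cordless sniffer wand, loose, 120 to 220 g. Black square handle 150 mm long (its x), 24 x 24 mm in section; origin at the handle's centre. At the +x end an 8 mm steel nozzle bends straight down (-z), 100 mm ahead of the origin. It starts lying in the cradle, x along the cradle's x, z up; grip it from above across its y at the middle of the handle.
- wand_tip (a point): The nozzle's lower end, at (100, 0, -70) mm in the wand's frame.
- cradle: Fixed cradle; origin at its underside's centre. Base 150 x 80 x 10 mm (x, y, z), two grey U saddles at x = -52 and +52 mm, each 14 mm thick in x, 60 mm wide in y, saddle floor 83 mm above the table, 29 mm between the cheeks at the floor and wider above, cheeks up to 106 mm. The wand at home has its origin at (0, 0, 95) mm here, x axes alike; nozzle beyond the +x saddle. Between the saddles is room for fingers.
- housing: Fixed aluminium housing, 120 (x) by 220 mm (y), flat top 60 mm above the table, foot 140 x 240 mm; origin at its underside's centre. The dark seam, 5 mm wide, crosses the top in three straight pieces through the four seam points (the part that counts) and on to the end edges. Bolt heads 4 mm high stand beside the seam; the brass port, 26 mm across, 18 mm high, at (-30, 80) mm marks the start end.
- seam_start (a point): Start of the seam, on the top face 15 mm from the end edge, at (28, 95, 60) mm in the housing's frame.
- seam_bend1 (a point): First bend of the seam, at (28, 20, 60) mm in the housing's frame.
- seam_bend2 (a point): Second bend of the seam, at (-28, -30, 60) mm in the housing's frame.
- seam_finish (a point): Finish of the seam, at (-28, -95, 60) mm in the housing's frame.
- flange: Bystander, loose, not to be moved: bare steel stepped disc, 76 mm across, 22 mm high, lying flat near the housing.
- collar: Bystander, loose, not to be moved: grey plastic ring, 76 mm across, 26 mm high, lying flat near the cradle.
- driver: Bystander, loose, not to be moved: screwdriver lying on the table.
- wrench: Bystander, loose, not to be moved: steel wrench lying on the table.
- bin: Bystander, loose, not to be moved: blue open plastic bin, 180 x 120 x 75 mm.
- bottle: Bystander, loose, not to be moved: white bottle, 66 mm across, 200 mm high.
- carton: Bystander, loose, not to be moved: cardboard carton, 120 x 100 x 80 mm.
Not all that is in view belongs to the job. There is more than one size of the wand; the job needs the larger. Of the things shaped like the cradle, the grey one is meant.

How it is judged:
On the way, in this order (a step that is already met when the one before it is completed fails the run):
1. The wand's tip is over the start of the seam, at (28.0, 95.0) mm in the housing's x, y: within 7 mm in x and 5 mm in y, no more than 12 mm above the top face (x of wand_tip in the frame of housing between 0.021 and 0.035 m and y of wand_tip in the frame of housing between 0.09 and 0.1 m and z of wand_tip in the frame of housing between 0.056 and 0.072 m).
2. The wand's tip is over checkpoint 1 along the seam, at (28.0, 71.0) mm in the housing's x, y: within 7 mm in x and 5 mm in y, no more than 12 mm above the top face (x of wand_tip in the frame of housing between 0.021 and 0.035 m and y of wand_tip in the frame of housing between 0.066 and 0.076 m and z of wand_tip in the frame of housing between 0.056 and 0.072 m).
3. The wand's tip is over checkpoint 2 along the seam, at (28.0, 47.0) mm in the housing's x, y: within 7 mm in x and 5 mm in y, no more than 12 mm above the top face (x of wand_tip in the frame of housing between 0.021 and 0.035 m and y of wand_tip in the frame of housing between 0.042 and 0.052 m and z of wand_tip in the frame of housing between 0.056 and 0.072 m).
4. The wand's tip is over checkpoint 3 along the seam, at (28.0, 22.0) mm in the housing's x, y: within 7 mm in x and 5 mm in y, no more than 12 mm above the top face (x of wand_tip in the frame of housing between 0.021 and 0.035 m and y of wand_tip in the frame of housing between 0.017 and 0.027 m and z of wand_tip in the frame of housing between 0.056 and 0.072 m).
5. The wand's tip is over checkpoint 4 along the seam, at (8.5, 2.5) mm in the housing's x, y: within 7 mm in x and 7 mm in y, no more than 12 mm above the top face (x of wand_tip in the frame of housing between 0.0015 and 0.0155 m and y of wand_tip in the frame of housing between -0.0045 and 0.0095 m and z of wand_tip in the frame of housing between 0.056 and 0.072 m).
6. The wand's tip is over checkpoint 5 along the seam, at (-10.0, -14.0) mm in the housing's x, y: within 7 mm in x and 7 mm in y, no more than 12 mm above the top face (x of wand_tip in the frame of housing between -0.017 and -0.003 m and y of wand_tip in the frame of housing between -0.021 and -0.007 m and z of wand_tip in the frame of housing between 0.056 and 0.072 m).
7. The wand's tip is over checkpoint 6 along the seam, at (-28.0, -32.0) mm in the housing's x, y: within 7 mm in x and 5 mm in y, no more than 12 mm above the top face (x of wand_tip in the frame of housing between -0.035 and -0.021 m and y of wand_tip in the frame of housing between -0.037 and -0.027 m and z of wand_tip in the frame of housing between 0.056 and 0.072 m).
8. The wand's tip is over checkpoint 7 along the seam, at (-28.0, -53.0) mm in the housing's x, y: within 7 mm in x and 5 mm in y, no more than 12 mm above the top face (x of wand_tip in the frame of housing between -0.035 and -0.021 m and y of wand_tip in the frame of housing between -0.058 and -0.048 m and z of wand_tip in the frame of housing between 0.056 and 0.072 m).
9. The wand's tip is over checkpoint 8 along the seam, at (-28.0, -75.0) mm in the housing's x, y: within 7 mm in x and 5 mm in y, no more than 12 mm above the top face (x of wand_tip in the frame of housing between -0.035 and -0.021 m and y of wand_tip in the frame of housing between -0.08 and -0.07 m and z of wand_tip in the frame of housing between 0.056 and 0.072 m).
10. The wand's tip is over the finish of the seam, at (-28.0, -96.0) mm in the housing's x, y: within 7 mm in x and 5 mm in y, no more than 12 mm above the top face (x of wand_tip in the frame of housing between -0.035 and -0.021 m and y of wand_tip in the frame of housing between -0.101 and -0.091 m and z of wand_tip in the frame of housing between 0.056 and 0.072 m).
At the end, for the whole second after the job is handed in: The wand lies still and released in both saddles of its cradle: its origin within 22 mm of home along the cradle, 7 mm across and 5 mm in height, level and parallel to the cradle within 0.12 rad, with the nozzle hanging outside the +x saddle (x of wand in the frame of cradle between -0.022 and 0.022 m and y of wand in the frame of cradle between -0.007 and 0.007 m and z of wand in the frame of cradle between 0.09 and 0.1 m and angle between the x axis of wand and the x axis of cradle, either way round below 0.12 rad and angle between wand's own z axis and vertical below 0.12 rad and x of wand_tip in the frame of cradle above 0.06 m and linear speed of wand below 0.02 m/s); the robot touches nothing.
It fails at once if The wand moves faster than 60 mm/s while its tip is near the seam (over the seam's part of the top face, less than 12 mm above it) (linear speed of wand above 0.06 m/s and x of wand_tip in the frame of housing between -0.043 and 0.043 m and y of wand_tip in the frame of housing between -0.1 and 0.1 m and z of wand_tip in the frame of housing between 0.05 and 0.072 m).
It fails at once if The wand or the robot's fingers press on the housing with more than 12 N (contact force between any of wand, the fingers and housing above 12 N).
It fails at once if The wand is dropped: it falls faster than 0.45 m/s (about 10 mm) out of the fingers (contact force between the fingers and wand below 0.2 N and linear speed of wand above 0.45 m/s).
It fails at once if A bystander is shifted by more than 30 mm (distance of any of flange, collar, driver, wrench, bin, bottle, carton from where it was at the start of the episode above 0.03 m).
It also fails if it takes over 72 s, if anything falls off the work surface, if the arm or the gripper's body presses on something with over 40 N, if the wrist force passes 120 N, or if a joint passes its speed limit or range.

## Working session

There is one attempt and no reset: what is moved stays moved. The work goes in short steps, Python scripts to look and compute and a tool call to move; the robot and the scene stay as the last step left them, time stands still between calls to the robot, and variables do not carry over. Pictures are saved under pics/ and viewed, at most 10 in all, crops included, and the job is handed in when it is done.

Besides the shell and the picture viewer there is one more tool, called after "Call:" by a JSON object that holds its "fn" and its "kwargs". step_arm: Moves the arm, as the interface text tells. Shifts and turns lie within -1 to 1; 1 stands for 0.1 m of shift or 90 degrees of turn. Its arguments: {"type":"object","properties":{"plan":{"type":"array"},"grip_force":{"type":"number"}},"required":["plan"]}

```bash
ls; mkdir -p pics; python3 - <<'E'
from station import telemetry, viewer, ctrl
import cv2,numpy as np,pickle
o=telemetry.get_obs();print(o['time_s'],o['ee_pos'],o['eef_rot'],o['grip_width'],ctrl.tcp_to_tips)
for n in ['top','side']:
    c=viewer.camera(n);pickle.dump(c,open(f'{n}.pkl','wb'));cv2.imwrite(f'pics/{n}0.png',c['img'][:,:,::-1])
    print(n,c['fx'],c['R'],c['t'])
    for k in ['wand','cradle','housing','flange','collar','driver','wrench','bin','bottle','carton']:
        print(k,[(np.round(d['rect']).tolist(),round(d['score'],2)) for d in viewer.recognise(k,c)])
E
```

```text
pics
0.0 [ 0.22856813 -0.49997244  0.22186068] [-3.14037696e+00 -9.73096905e-05  4.28752557e-01] 0.09405266373671133 0.017
top 512.7824208563193 [[-0.02617096 -0.99922221 -0.02949686]
 [-0.98543928  0.0307464  -0.16722466]
 [ 0.16800151  0.02469093 -0.98547747]] [0.04601095 0.51780989 1.32918036]
wand [([270.0, 154.0, 285.0, 220.0], 0.9), ([240.0, 113.0, 265.0, 146.0], 0.82)]
cradle [([264.0, 162.0, 298.0, 225.0], 0.95), ([196.0, 285.0, 231.0, 342.0], 0.69)]
housing [([334.0, 147.0, 430.0, 228.0], 0.76), ([295.0, 104.0, 365.0, 118.0], 0.21)]
flange [([269.0, 152.0, 286.0, 219.0], 0.69)]
collar [([261.0, 229.0, 288.0, 260.0], 0.62), ([264.0, 164.0, 298.0, 224.0], 0.48)]
driver [([293.0, 106.0, 366.0, 115.0], 0.57), ([330.0, 145.0, 431.0, 228.0], 0.44), ([130.0, 196.0, 192.0, 272.0], 0.39)]
wrench [([468.0, 207.0, 510.0, 267.0], 0.94)]
bin [([132.0, 197.0, 192.0, 271.0], 0.76), ([329.0, 146.0, 429.0, 232.0], 0.21)]
bottle [([132.0, 198.0, 194.0, 273.0], 0.27)]
carton [([153.0, 130.0, 198.0, 181.0], 0.87), ([331.0, 145.0, 426.0, 231.0], 0.29)]
side 469.1722205281608 [[-0.99108468 -0.1331126  -0.00567419]
 [-0.08393574  0.65688103 -0.74930775]
 [ 0.10346957 -0.74215117 -0.66219763]] [0.48256495 0.11122532 1.30766604]
wand [([254.0, 229.0, 316.0, 250.0], 0.87), ([197.0, 257.0, 225.0, 291.0], 0.68)]
cradle [([376.0, 292.0, 441.0, 354.0], 0.73), ([256.0, 222.0, 316.0, 278.0], 0.58), ([262.0, 92.0, 285.0, 152.0], 0.53)]
housing [([267.0, 155.0, 335.0, 226.0], 0.57)]
flange [([250.0, 191.0, 274.0, 208.0], 0.85), ([212.0, 195.0, 230.0, 239.0], 0.74)]
collar [([324.0, 256.0, 354.0, 288.0], 0.81)]
driver [([211.0, 189.0, 231.0, 241.0], 0.57), ([247.0, 229.0, 317.0, 249.0], 0.44)]
wrench [([335.0, 139.0, 377.0, 151.0], 0.62)]
bin [([260.0, 326.0, 360.0, 399.0], 0.85)]
bottle [([267.0, 94.0, 285.0, 150.0], 0.57)]
carton [([175.0, 308.0, 247.0, 378.0], 0.8), ([334.0, 138.0, 378.0, 150.0], 0.69)]
```

```bash
python3 - <<'E'
import cv2
a=cv2.imread('pics/top0.png')[95:355,120:520];cv2.imwrite('pics/top_crop.png',cv2.resize(a,(800,520),interpolation=cv2.INTER_CUBIC))
a=cv2.imread('pics/side0.png')[80:400,160:460];cv2.imwrite('pics/side_crop.png',cv2.resize(a,(560,597),interpolation=cv2.INTER_CUBIC))
E
```

```text
(no output)
```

View pics/top_crop.png

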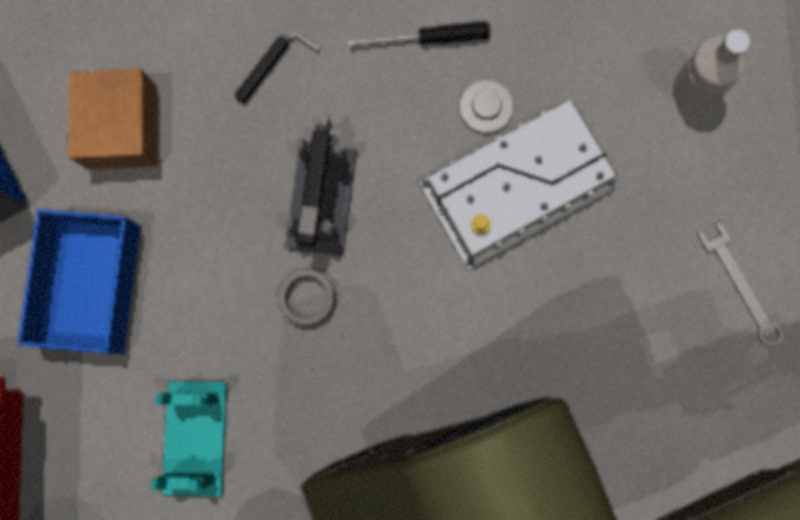

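View pics/side_crop.png

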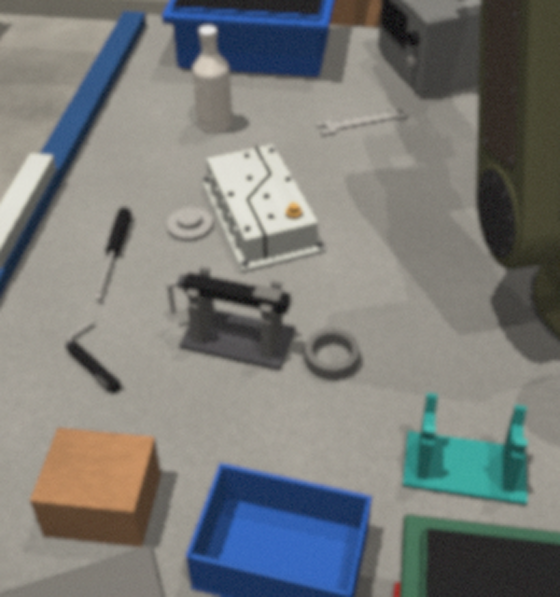

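The big wand (top full-px ~277,187) lies in the grey cradle, with its nozzle at the upper, far end. The look-alikes are the small wand on the table (~252,130) and the teal cradle (~214,313). The housing's centre is at ~(382,187) and its port at ~(360,207), so +y points left and +x up. I choose the wand in the grey cradle; both crops confirm it.

```bash
cat > h.py <<'E'
import numpy as np,cv2,pickle
def cloud(c,R=None,t=None):
    R=c['R'] if R is None else R; t=c['t'] if t is None else t
    z=c['z_map'];v,u=np.mgrid[:z.shape[0],:z.shape[1]]
    P=np.stack([(u-c['cx'])/c['fx']*z,(v-c['cy'])/c['fy']*z,z],-1)
    W=(P-t)@R; W[z==0]=np.nan
    return W
def rect(W,lo,hi,box):
    x0,y0,x1,y1=box;p=W[y0:y1,x0:x1].reshape(-1,3);p=p[(p[:,2]>lo)&(p[:,2]<hi)]
    r=cv2.minAreaRect((p[:,:2]*1000).astype(np.float32))
    return len(p),np.round(r[0],1),np.round(r[1],1),round(r[2],1),'z',np.round(np.median(p[:,2]),4)
def ray(c,u,v,z):
    R,t=np.array(c['R']),np.array(c['t']);d=R.T@np.array([(u-c['cx'])/c['fx'],(v-c['cy'])/c['fy'],1]);o=-R.T@t
    return o+d*(z-o[2])/d[2]
E
python3 - <<'E'
from h import *
boxs={'top':((325,140,436,236),(255,145,305,228)),'side':((255,150,345,230),(245,215,320,285))}
for n in boxs:
    c=pickle.load(open(n+'.pkl','rb'));W=cloud(c)
    b,w=boxs[n]
    print(n,'housing',rect(W,.054,.0625,b))
    print('wand',rect(W,.098,.12,w)); print('base',rect(W,.006,.016,w));
    t=W[300:330,270:300] if n=='top' else W[280:300,280:300]; print('table z',np.nanmedian(t[...,2]))
c=pickle.load(open('top.pkl','rb'))
print('port',ray(c,120+480/2,95+223/2,.076))
for u,v in [(437,197),(499,166),(552,183),(607,155)]: print(ray(c,120+u/2,95+v/2,.06))
E
```

```text
top housing (3111, array([ 561.3, -128.9]), array([123.3, 224.9]), 26.8, 'z', np.float64(0.0583))
wand (634, array([550.4, 143.5]), array([ 56.5, 157.6]), 81.9, 'z', np.float64(0.1049))
base (594, array([575.4, 147.3]), array([211.6, 107.6]), 2.9, 'z', np.float64(0.009))
table z -0.0010254336186361615
side housing (1718, array([ 559.9, -128.8]), array([121.4, 227.3]), 27.6, 'z', np.float64(0.0582))
wand (593, array([550.1, 144.2]), array([ 60.3, 159.3]), 82.4, 'z', np.float64(0.1052))
base (1075, array([530.7,  71.8]), array([234.7, 158.8]), 80.9, 'z', np.float64(0.0089))
table z -0.0009818761201081515
port [ 0.49504331 -0.07165233  0.076     ]
[ 0.53416496 -0.01698214  0.06      ]
[ 0.57345437 -0.10068731  0.06      ]
[ 0.54819156 -0.16969133  0.06      ]
[ 0.58371591 -0.24433217  0.06      ]
```

Call:
{"fn": "step_arm", "kwargs": {"plan": [{"rz": 0.0905, "dz": -0.1}, {"rz": 0.0905, "dz": -0.1}, {"rz": 0.0905, "dz": -0.1}, {"rz": 0.0905, "dz": -0.1}, {"dx": 0.14, "dy": -0.42}, {"dx": 0.14, "dy": -0.42}, {"dx": 0.14, "dy": -0.42}, {"dx": 0.14, "dy": -0.42}, {"dx": 0.14, "dy": -0.42}, {"dx": 0.14, "dy": -0.42}]}}

```text
$.plan[0]: bad value
```

Call:
{"fn": "step_arm", "kwargs": {"plan": [{"dx": 0.14, "dy": -0.42}, {"dx": 0.14, "dy": -0.42}, {"dx": 0.14, "dy": -0.42}, {"dx": 0.14, "dy": -0.42}, {"dx": 0.14, "dy": -0.42}, {"dx": 0.14, "dy": -0.42}, {"dx": 0.14, "dy": -0.42}, {"dx": 0.14, "dy": -0.42}, {"dx": 0.14, "dy": -0.42}, {}]}}

```text
$.plan[0]: bad value
```

Call:
{"fn": "step_arm", "kwargs": {"plan": [{"dx": 0, "dy": 0, "dz": -0.1, "rx": 0, "ry": 0, "rz": 0.0905, "claw": 0}, {"dx": 0, "dy": 0, "dz": -0.1, "rx": 0, "ry": 0, "rz": 0.0905, "claw": 0}, {"dx": 0, "dy": 0, "dz": -0.1, "rx": 0, "ry": 0, "rz": 0.0905, "claw": 0}, {"dx": 0, "dy": 0, "dz": -0.1, "rx": 0, "ry": 0, "rz": 0.0905, "claw": 0}, {"dx": 0.14, "dy": -0.42, "dz": 0, "rx": 0, "ry": 0, "rz": 0, "claw": 0}, {"dx": 0.14, "dy": -0.42, "dz": 0, "rx": 0, "ry": 0, "rz": 0, "claw": 0}, {"dx": 0.14, "dy": -0.42, "dz": 0, "rx": 0, "ry": 0, "rz": 0, "claw": 0}, {"dx": 0.14, "dy": -0.42, "dz": 0, "rx": 0, "ry": 0, "rz": 0, "claw": 0}, {"dx": 0.14, "dy": -0.42, "dz": 0, "rx": 0, "ry": 0, "rz": 0, "claw": 0}, {"dx": 0.14, "dy": -0.42, "dz": 0, "rx": 0, "ry": 0, "rz": 0, "claw": 0}]}}

```text
time_s: 2.1
ee_pos: [0.3474, -0.2607, 0.2626]
eef_rot: [3.141, -0.0, -0.14]
force: [0.6, -0.4, -0.2]
grip_width: 0.0943
grip_force: 0.0
```

Call:
{"fn": "step_arm", "kwargs": {"plan": [{"dx": 0.14, "dy": -0.42, "dz": 0, "rx": 0, "ry": 0, "rz": 0, "claw": 0}, {"dx": 0.14, "dy": -0.42, "dz": 0, "rx": 0, "ry": 0, "rz": 0, "claw": 0}, {"dx": 0.14, "dy": -0.42, "dz": 0, "rx": 0, "ry": 0, "rz": 0, "claw": 0}, {"dx": 0.14, "dy": -0.42, "dz": 0, "rx": 0, "ry": 0, "rz": 0, "claw": 0}, {"dx": 0.14, "dy": -0.42, "dz": 0, "rx": 0, "ry": 0, "rz": 0, "claw": 0}, {"dx": 0.14, "dy": -0.42, "dz": 0, "rx": 0, "ry": 0, "rz": 0, "claw": 0}, {"dx": 0.14, "dy": -0.42, "dz": 0, "rx": 0, "ry": 0, "rz": 0, "claw": 0}, {"dx": 0.14, "dy": -0.42, "dz": 0, "rx": 0, "ry": 0, "rz": 0, "claw": 0}, {"dx": 0.14, "dy": -0.42, "dz": 0, "rx": 0, "ry": 0, "rz": 0, "claw": 0}, {"dx": 0, "dy": 0, "dz": 0, "rx": 0, "ry": 0, "rz": 0, "claw": 0}]}}

```text
time_s: 3.1
ee_pos: [0.5254, 0.0981, 0.2618]
eef_rot: [-3.141, 0.001, -0.136]
force: [-0.9, 0.2, -0.8]
grip_width: 0.0939
grip_force: 0.0
```

```bash
cat >> h.py <<'E'
from scipy.spatial.transform import Rotation as Ro
def wrist(name):
    from station import telemetry,viewer
    o=telemetry.get_obs();c=viewer.camera('wrist');cv2.imwrite(f'pics/{name}.png',c['img'][:,:,::-1])
    T=np.eye(4);T[:3,:3]=Ro.from_euler('xyz',o['eef_rot']).as_matrix();T[:3,3]=o['ee_pos']
    M=np.linalg.inv(T@np.array(c['tool_from_camera']))
    c=dict(c);c['R'],c['t']=M[:3,:3],M[:3,3]
    pickle.dump(c,open(name+'.pkl','wb'));print(o['time_s'],np.round(o['ee_pos'],4),np.round(o['eef_rot'],4))
    return c,o
E
python3 - <<'E'
from h import *
c,o=wrist('w1');W=cloud(c);print(W[200,320])
b=(0,0,640,400)
m=np.nan_to_num(W); s=(abs(m[...,0]-.55)<.14)&(abs(m[...,1]-.144)<.09);W[~s]=np.nan
for lo,hi in [(.1,.112),(.006,.016)]: print(rect(W,lo,hi,b))
E
```

```text
3.1 [0.5254 0.0981 0.2618] [-3.1412e+00  7.0000e-04 -1.3600e-01]
[ 0.48243774  0.10440867 -0.00117216]
(5278, array([550.7, 142.4]), array([ 56.6, 156.6]), 81.5, 'z', np.float64(0.1065))
(4177, array([515.2, 147.7]), array([ 80.2, 217.5]), 81.6, 'z', np.float64(0.0097))
```

View pics/w1.png

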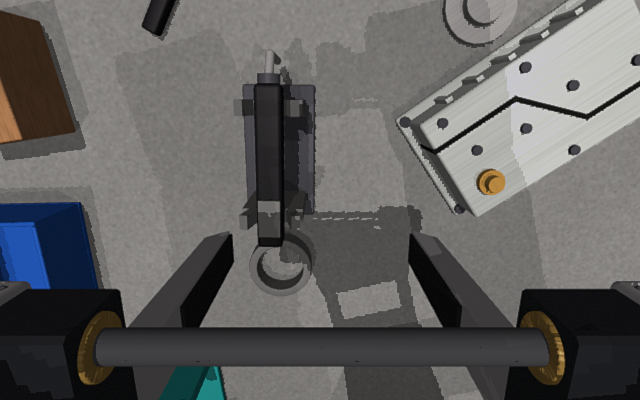

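```bash
python3 - <<'E'
from h import *
c=pickle.load(open('w1.pkl','rb'));W=cloud(c).reshape(-1,3)
a=np.radians(-8.5);ax=np.array([np.cos(a),np.sin(a)]);ay=np.array([-ax[1],ax[0]]);o=np.array([.5507,.1424])
l=np.c_[(W[:,:2]-o)@ax,(W[:,:2]-o)@ay]*1000
def ext(m): return np.round(np.percentile(l[m],[1,50,99],axis=0),1).tolist(),m.sum()
z=W[:,2]
m=(z>.1)&(z<.112)&(abs(l[:,0])<40)&(abs(l[:,1])<25);print('hand',ext(m));print('slope deg',np.degrees(np.polyfit(l[m,0],l[m,1],1)[0]))
m=(z>.1)&(z<.112)&(abs(l[:,0])<110)&(abs(l[:,1])<8);print('handle len',ext(m))
m=(z>.006)&(z<.014)&(abs(l[:,0])<78)&(abs(l[:,1])<60);print('base',ext(m)); 
m=(z>.006)&(z<.014)&(abs(l[:,0])<60)&(l[:,1]<60)&(l[:,1]<0)&(l[:,1]>-60)
bx=np.arange(-55,56,10);e=[np.percentile(l[m&(abs(l[:,0]-b)<5),1],3) for b in bx];print('base edge',np.round(e,1),np.degrees(np.polyfit(bx,e,1)[0]))
m=(z>.085)&(z<.099)&(l[:,0]>76)&(l[:,0]<120)&(abs(l[:,1])<12);print('nozzle',ext(m))
E
```

```text
hand ([[-39.1, -12.9], [1.5, -1.8], [39.4, 10.6]], np.int64(2412))
slope deg -0.24205969103370317
handle len ([[-76.1, -7.8], [7.2, -0.1], [77.1, 7.8]], np.int64(3102))
base ([[-70.5, -39.8], [5.1, -18.7], [71.8, 39.2]], np.int64(4066))
base edge [-39.3 -39.2 -39.1 -37.9 -39.  -39.  -39.6 -39.8 -39.4 -39.8 -39.7 -39.6] -0.4746135590895653
nozzle ([[77.8, -10.9], [87.8, -2.1], [98.3, 2.1]], np.int64(193))
```

Call:
{"fn": "step_arm", "kwargs": {"plan": [{"dx": 0.095, "dy": -0.233, "dz": 0, "rx": 0, "ry": 0, "rz": 0.0102, "claw": 0}, {"dx": 0.095, "dy": -0.233, "dz": 0, "rx": 0, "ry": 0, "rz": 0, "claw": 0}, {"dx": 0, "dy": 0, "dz": 0.3, "rx": 0, "ry": 0, "rz": 0, "claw": 0}, {"dx": 0, "dy": 0, "dz": 0.3, "rx": 0, "ry": 0, "rz": 0, "claw": 0}, {"dx": 0, "dy": 0, "dz": 0.3, "rx": 0, "ry": 0, "rz": 0, "claw": 0}, {"dx": 0, "dy": 0, "dz": 0, "rx": 0, "ry": 0, "rz": 0, "claw": 0}, {"dx": 0, "dy": 0, "dz": 0, "rx": 0, "ry": 0, "rz": 0, "claw": 0}]}}

```text
time_s: 3.85
ee_pos: [0.5503, 0.1369, 0.1735]
eef_rot: [-3.142, -0.0, -0.157]
force: [0.1, -0.0, 0.4]
grip_width: 0.0942
grip_force: 0.0
```

Call:
{"fn": "step_arm", "kwargs": {"plan": [{"dx": 0, "dy": -0.045, "dz": 0.2, "rx": 0, "ry": 0, "rz": 0, "claw": 0}, {"dx": 0, "dy": 0, "dz": 0.2, "rx": 0, "ry": 0, "rz": 0, "claw": 0}, {"dx": 0, "dy": 0, "dz": 0.2, "rx": 0, "ry": 0, "rz": 0, "claw": 0}, {"dx": 0, "dy": 0, "dz": 0.185, "rx": 0, "ry": 0, "rz": 0, "claw": 0}, {"dx": 0, "dy": 0, "dz": 0, "rx": 0, "ry": 0, "rz": 0, "claw": 0}, {"dx": 0, "dy": 0, "dz": 0, "rx": 0, "ry": 0, "rz": 0, "claw": 0}]}}

```text
time_s: 4.45
ee_pos: [0.5516, 0.142, 0.0959]
eef_rot: [-3.141, -0.002, -0.156]
force: [1.2, 0.4, -0.4]
grip_width: 0.0943
grip_force: 0.0
```

Call:
{"fn": "step_arm", "kwargs": {"plan": [{"dx": 0, "dy": 0, "dz": 0, "rx": 0, "ry": 0, "rz": 0, "claw": 1}, {"dx": 0, "dy": 0, "dz": 0, "rx": 0, "ry": 0, "rz": 0, "claw": 1}, {"dx": 0, "dy": 0, "dz": 0, "rx": 0, "ry": 0, "rz": 0, "claw": 1}, {"dx": 0, "dy": 0, "dz": 0, "rx": 0, "ry": 0, "rz": 0, "claw": 1}, {"dx": 0, "dy": 0, "dz": 0, "rx": 0, "ry": 0, "rz": 0, "claw": 1}, {"dx": 0, "dy": 0, "dz": 0, "rx": 0, "ry": 0, "rz": 0, "claw": 1}, {"dx": 0, "dy": 0, "dz": 0, "rx": 0, "ry": 0, "rz": 0, "claw": 1}, {"dx": 0, "dy": 0, "dz": 0, "rx": 0, "ry": 0, "rz": 0, "claw": 1}], "grip_force": 30}}

```text
time_s: 5.25
ee_pos: [0.5508, 0.1421, 0.0939]
eef_rot: [3.142, 0.0, -0.156]
force: [-0.4, -0.1, 0.1]
grip_width: 0.0332
grip_force: 0.0
```

Call:
{"fn": "step_arm", "kwargs": {"plan": [{"dx": 0, "dy": 0, "dz": 0, "rx": 0, "ry": 0, "rz": 0, "claw": 1}, {"dx": 0, "dy": 0, "dz": 0, "rx": 0, "ry": 0, "rz": 0, "claw": 1}, {"dx": 0, "dy": 0, "dz": 0, "rx": 0, "ry": 0, "rz": 0, "claw": 1}, {"dx": 0, "dy": 0, "dz": 0, "rx": 0, "ry": 0, "rz": 0, "claw": 1}]}}

```text
time_s: 5.65
ee_pos: [0.5508, 0.1421, 0.094]
eef_rot: [-3.142, 0.0, -0.156]
force: [0.4, 0.3, -1.1]
grip_width: 0.0238
grip_force: 30.0
```

Call:
{"fn": "step_arm", "kwargs": {"plan": [{"dx": 0, "dy": 0, "dz": -0.1, "rx": 0, "ry": 0, "rz": 0, "claw": 1}, {"dx": 0, "dy": 0, "dz": -0.15, "rx": 0, "ry": 0, "rz": 0, "claw": 1}, {"dx": 0, "dy": 0, "dz": -0.2, "rx": 0, "ry": 0, "rz": 0, "claw": 1}, {"dx": 0, "dy": 0, "dz": -0.25, "rx": 0, "ry": 0, "rz": 0, "claw": 1}, {"dx": 0, "dy": 0, "dz": -0.25, "rx": 0, "ry": 0, "rz": 0, "claw": 1}, {"dx": 0, "dy": 0, "dz": -0.25, "rx": 0, "ry": 0, "rz": 0, "claw": 1}, {"dx": 0, "dy": 0, "dz": 0, "rx": 0, "ry": 0, "rz": 0, "claw": 1}, {"dx": 0, "dy": 0, "dz": 0, "rx": 0, "ry": 0, "rz": 0, "claw": 1}]}}

```text
time_s: 6.45
ee_pos: [0.5506, 0.1421, 0.2137]
eef_rot: [-3.142, -0.0, -0.156]
force: [-0.3, 0.4, -2.6]
grip_width: 0.0236
grip_force: 30.0
```

```bash
python3 - <<'E'
from h import *
from station import viewer
c,o=wrist('w2')
s=viewer.camera('side');cv2.imwrite('pics/s2.png',s['img'][:,:,::-1]);pickle.dump(s,open('s2.pkl','wb'))
a=cv2.resize(s['img'][130:270,170:370,::-1],(600,420),interpolation=cv2.INTER_CUBIC)
b=cv2.resize(c['img'][:,:,::-1],(600,375))
cv2.imwrite('pics/m2.png',cv2.resize(np.vstack([a,b]),(450,596)))
yaw=o['eef_rot'][2];ax=np.array([np.cos(yaw),np.sin(yaw)]);ay=np.array([-ax[1],ax[0]]);p=o['ee_pos']
for n,k in (('wrist',c),('side',s)):
    W=cloud(k).reshape(-1,3);l=np.c_[(W[:,:2]-p[:2])@ax,(W[:,:2]-p[:2])@ay,W[:,2]-p[2]]*1000
    m=(abs(l[:,1])<15)&(l[:,0]>20)&(l[:,0]<115)&(abs(l[:,2])<16);print(n,'handle',np.round(np.percentile(l[m],[2,50,98],axis=0),1).tolist())
    if m.sum()>50: mm=m&(l[:,0]<70)&(l[:,2]>8);print('yaw,pitch slope deg',[np.degrees(np.polyfit(l[mm,0],l[mm,i],1)[0]).round(2) for i in (1,2)])
    m=(abs(l[:,1])<12)&(l[:,0]>80)&(l[:,0]<115)&(l[:,2]<-15)&(l[:,2]>-85);print('nozzle',m.sum(),np.round(np.percentile(l[m],[2,50,98],axis=0),1).tolist() if m.any() else '')
E
```

```text
6.45 [0.5506 0.1421 0.2137] [-3.1416e+00 -1.0000e-04 -1.5580e-01]
wrist handle [[21.4, -11.9, -6.8], [53.2, -0.9, 12.3], [94.0, 10.5, 13.9]]
yaw,pitch slope deg [np.float64(0.0), np.float64(-0.41)]
nozzle 0 
side handle [[21.2, 2.0, -11.4], [51.0, 11.8, 1.3], [92.5, 14.4, 11.8]]
yaw,pitch slope deg [np.float64(-2.1), np.float64(-1.49)]
nozzle 53 [[89.4, -0.6, -69.1], [92.8, 3.7, -40.2], [97.0, 6.2, -17.3]]
```

View pics/m2.png

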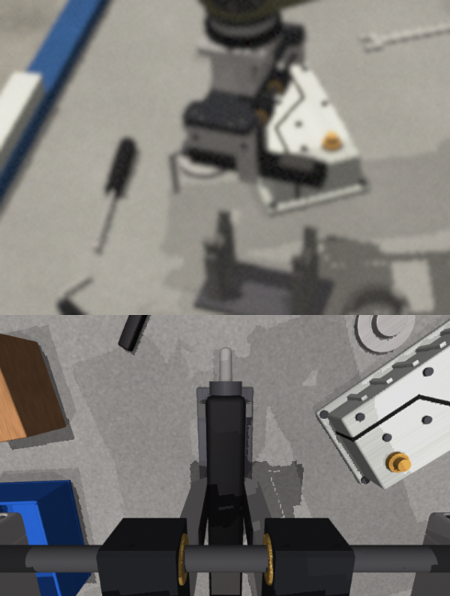

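Call:
{"fn": "step_arm", "kwargs": {"plan": [{"dx": -0.1, "dy": 0.2, "dz": 0, "rx": 0, "ry": 0, "rz": 0, "claw": 1}, {"dx": -0.15, "dy": 0.35, "dz": 0, "rx": 0, "ry": 0, "rz": 0, "claw": 1}, {"dx": -0.16, "dy": 0.35, "dz": 0, "rx": 0, "ry": 0, "rz": 0, "claw": 1}, {"dx": -0.16, "dy": 0.35, "dz": 0, "rx": 0, "ry": 0, "rz": 0, "claw": 1}, {"dx": -0.125, "dy": 0.3, "dz": 0, "rx": 0, "ry": 0, "rz": 0, "claw": 1}, {"dx": -0.09, "dy": 0.18, "dz": 0, "rx": 0, "ry": 0, "rz": 0, "claw": 1}, {"dx": 0, "dy": 0, "dz": 0.2, "rx": 0, "ry": 0, "rz": 0, "claw": 1}, {"dx": 0, "dy": 0, "dz": 0.2, "rx": 0, "ry": 0, "rz": 0, "claw": 1}, {"dx": 0, "dy": 0, "dz": 0.2, "rx": 0, "ry": 0, "rz": 0, "claw": 1}, {"dx": 0, "dy": 0, "dz": 0, "rx": 0, "ry": 0, "rz": 0, "claw": 1}]}}

```text
time_s: 7.55
ee_pos: [0.4448, -0.0165, 0.1511]
eef_rot: [3.141, 0.006, -0.156]
force: [-0.8, -1.2, -1.6]
grip_width: 0.0241
grip_force: 30.0
```

```bash
python3 - <<'E'
from h import *
from station import viewer
c,o=wrist('w3')
s=viewer.camera('side');pickle.dump(s,open('s3.pkl','wb'))
t=viewer.camera('top');pickle.dump(t,open('t3.pkl','wb'))
p=o['ee_pos'];R=Ro.from_euler('xyz',o['eef_rot']).as_matrix()
tip=p+R@np.array([.097,0,.069]);print('tip est',tip)
ims=[]
for k in (s,t):
    q=k['R']@tip+k['t'];u,v=k['fx']*q[0]/q[2]+k['cx'],k['fy']*q[1]/q[2]+k['cy'];print(u,v)
    u0,v0=int(u)-37,int(v)-25;print('crop',u0,v0)
    ims.append(cv2.resize(k['img'][v0:v0+50,u0:u0+75,::-1],(450,300),interpolation=cv2.INTER_NEAREST))
cv2.imwrite('pics/m3.png',np.vstack(ims))
# housing from wrist
W=cloud(c);b=(0,0,640,400);print('wrist housing',rect(W[:, 330:],.055,.064,(0,0,310,400)))
y,ax=o['eef_rot'][2],None
E
```

```text
7.55 [ 0.4448 -0.0165  0.1511] [ 3.1414  0.0057 -0.156 ]
tip est [ 0.54018248 -0.03149861  0.08152497]
299.89064788658317 196.43231575151412
crop 262 171
344.02576988745363 189.56833213064343
crop 307 164
wrist housing (28763, array([ 505.7, -131.7]), array([195.2, 116.6]), 81.2, 'z', np.float64(0.0597))
```

View pics/m3.png

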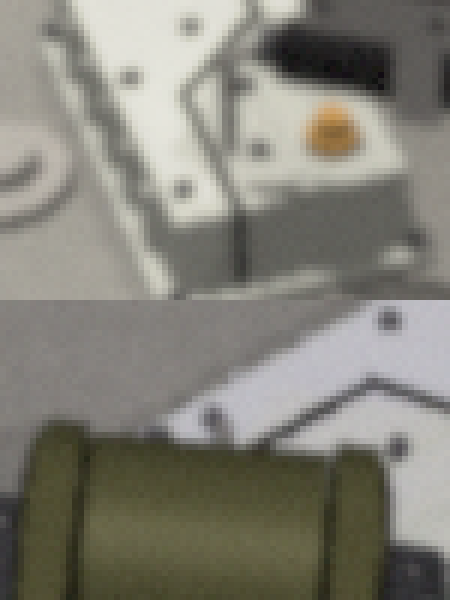

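View pics/w3.png

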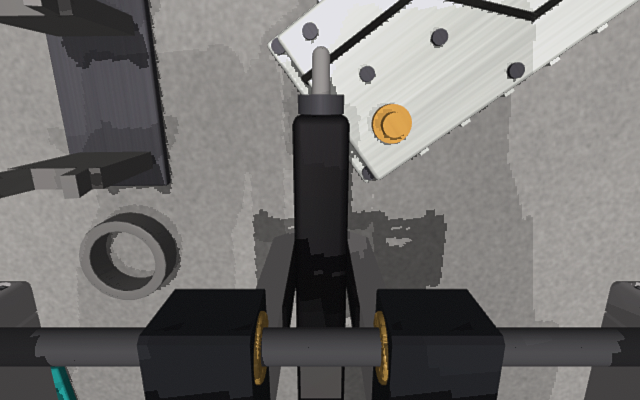

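```bash
python3 - <<'E'
from h import *
from scipy.optimize import least_squares
def fit(c,obs):
    H=np.array([x[1] for x in obs],float);P=np.array([ray(c,*x[0],x[1][2]/1000) for x in obs])[:,:2]*1000
    f=lambda q:((H[:,:2]@np.array([[np.cos(q[2]),np.sin(q[2])],[-np.sin(q[2]),np.cos(q[2])]])+q[:2])-P).ravel()
    r=least_squares(f,[560,-129,.47]);print(np.round(r.x[:2],1),np.degrees(r.x[2]).round(2),'res',np.round(r.fun,1));
c=pickle.load(open('w1.pkl','rb'))
fit(c,[((517,98.5),(28,20,60)),((587,117),(-28,-30,60)),((492,180),(-30,80,78)),((436,151),(28,110,60))])
c=pickle.load(open('w3.pkl','rb'))
fit(c,[((392,121),(-30,80,78)),((535,17),(-28,-30,60)),((306,80),(28,110,60))])
o=np.array([.4448,-.0165]);a=-.156;ax=np.array([np.cos(a),np.sin(a)])
for z in (.148,.152,.156): print('nozzle outer x',(ray(c,321,46.5,z)[:2]-o)@ax)
for n,(u,v) in (('handle end',(321,114)),): print(n,(ray(c,u,v,.163)[:2]-o)@ax)
# wrist cloud inside housing
for n in ('w1','w3'):
    c=pickle.load(open(n+'.pkl','rb'));W=cloud(c);m=(W[...,2]>.056)&(W[...,2]<.0635)&(W[...,0]>.44)&(W[...,1]<.02)
    p=W[m];print(n,len(p),np.median(p[:,2]))
E
```

```text
[ 559.8 -130.8] 25.64 res [ 1.3  1.1 -0.5  0.1 -3.7 -2.9  2.9  1.7]
[ 559.6 -131.3] 26.84 res [-2.3 -1.7  0.3  1.1  2.   0.6]
nozzle outer x 0.09755452490263249
nozzle outer x 0.09705550210565526
nozzle outer x 0.09655647930867804
handle end 0.07028868590549214
w1 25046 0.059435879720389745
w3 30755 0.059682655053073644
```

Call:
{"fn": "step_arm", "kwargs": {"plan": [{"dx": 0.042, "dy": 0.008, "dz": 0, "rx": 0, "ry": 0, "rz": 0, "claw": 1}, {"dx": 0, "dy": 0, "dz": 0, "rx": 0, "ry": 0, "rz": 0, "claw": 1}, {"dx": 0, "dy": 0, "dz": 0, "rx": 0, "ry": 0, "rz": 0, "claw": 1}]}}

```text
time_s: 8.0
ee_pos: [0.4507, -0.0181, 0.1543]
eef_rot: [-3.142, -0.001, -0.156]
force: [-0.3, -0.6, -1.1]
grip_width: 0.0238
grip_force: 30.0
```

Call:
{"fn": "step_arm", "kwargs": {"plan": [{"dx": -0.01, "dy": 0, "dz": 0.03, "rx": 0, "ry": 0, "rz": 0, "claw": 1}, {"dx": 0, "dy": 0, "dz": 0.03, "rx": 0, "ry": 0, "rz": 0, "claw": 1}, {"dx": 0, "dy": 0, "dz": 0.03, "rx": 0, "ry": 0, "rz": 0, "claw": 1}, {"dx": 0, "dy": 0, "dz": 0.03, "rx": 0, "ry": 0, "rz": 0, "claw": 1}, {"dx": 0, "dy": 0, "dz": 0.03, "rx": 0, "ry": 0, "rz": 0, "claw": 1}, {"dx": 0, "dy": 0, "dz": 0.03, "rx": 0, "ry": 0, "rz": 0, "claw": 1}, {"dx": 0, "dy": 0, "dz": 0, "rx": 0, "ry": 0, "rz": 0, "claw": 1}, {"dx": 0, "dy": 0, "dz": 0, "rx": 0, "ry": 0, "rz": 0, "claw": 1}, {"dx": 0, "dy": 0, "dz": 0, "rx": 0, "ry": 0, "rz": 0, "claw": 1}]}}

```text
time_s: 8.9
ee_pos: [0.4495, -0.0179, 0.1361]
eef_rot: [-3.142, -0.0, -0.156]
force: [0.2, 0.2, -0.6]
grip_width: 0.0239
grip_force: 30.0
```

```bash
python3 - <<'E'
from h import *
from station import viewer,telemetry
o=telemetry.get_obs();s=viewer.camera('side');c,o2=wrist('w4')
p=np.array(o['ee_pos']);R=Ro.from_euler('xyz',o['eef_rot']).as_matrix();print(p)
def pr(k,X): q=k['R']@X+k['t'];return k['fx']*q[0]/q[2]+k['cx'],k['fy']*q[1]/q[2]+k['cy']
tip=p+R@np.array([.0935,0,.069]);print('tip',tip,pr(s,tip),'crop 270 175')
H=np.array([.56,-.13,0]);a=np.radians(26.8);Rz=Ro.from_euler('z',a).as_matrix()
g=cv2.resize(s['img'][175:215,270:330,::-1],(780,520),interpolation=cv2.INTER_CUBIC)
for q in [(28,110),(28,95),(28,20),(-28,-30),(-28,-95)]:
    u,v=pr(s,H+Rz@np.array([q[0],q[1],60])/1000);cv2.circle(g,(int((u+.5-270)*13),int((v+.5-175)*13)),5,(0,0,255),1)
u,v=pr(s,tip);cv2.circle(g,(int((u+.5-270)*13),int((v+.5-175)*13)),5,(0,255,0),1)
cv2.imwrite('pics/m4.png',g)
E
```

```text
8.95 [ 0.4495 -0.0179  0.1361] [-3.1416e+00 -3.0000e-04 -1.5580e-01]
[ 0.44949848 -0.01787923  0.13606015]
tip [ 0.54188078 -0.03238569  0.06707955] (np.float64(299.50638085338915), np.float64(200.00268939124814)) crop 270 175
```

View pics/m4.png

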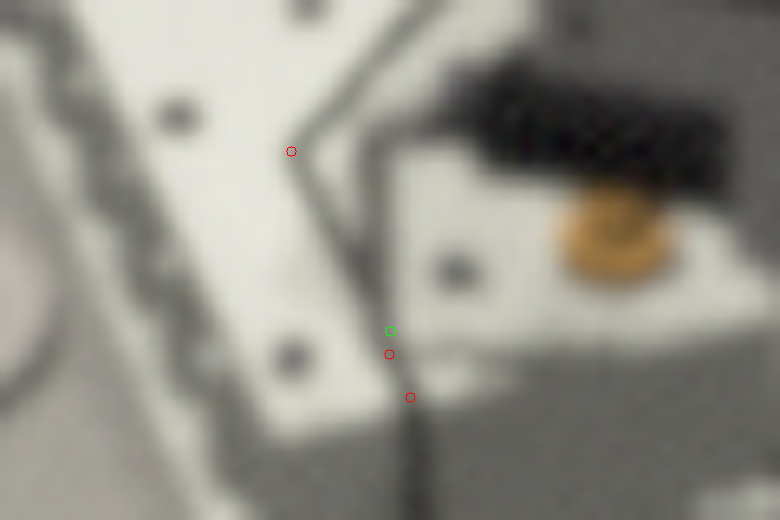

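The side crop shows the nozzle standing on the seam near the start; the predicted points fall within about 2 mm of the picture. I'll correct by 1.5 mm and start tracing.

Call:
{"fn": "step_arm", "kwargs": {"plan": [{"dx": -0.015, "dy": 0, "dz": 0.005, "rx": 0, "ry": 0, "rz": 0, "claw": 1}, {"dx": 0, "dy": 0, "dz": 0.005, "rx": 0, "ry": 0, "rz": 0, "claw": 1}, {"dx": 0.0143, "dy": 0.0203, "dz": 0, "rx": 0, "ry": 0, "rz": 0, "claw": 1}, {"dx": 0.0143, "dy": 0.0203, "dz": 0, "rx": 0, "ry": 0, "rz": 0, "claw": 1}, {"dx": 0.0143, "dy": 0.0203, "dz": 0, "rx": 0, "ry": 0, "rz": 0, "claw": 1}, {"dx": 0.0143, "dy": 0.0203, "dz": 0, "rx": 0, "ry": 0, "rz": 0, "claw": 1}, {"dx": 0.0143, "dy": 0.0203, "dz": 0, "rx": 0, "ry": 0, "rz": 0, "claw": 1}, {"dx": 0.0143, "dy": 0.0203, "dz": 0, "rx": 0, "ry": 0, "rz": 0, "claw": 1}, {"dx": 0.0143, "dy": 0.0203, "dz": 0, "rx": 0, "ry": 0, "rz": 0, "claw": 1}, {"dx": 0.0143, "dy": 0.0203, "dz": 0, "rx": 0, "ry": 0, "rz": 0, "claw": 1}]}}

```text
time_s: 10.0
ee_pos: [0.4568, -0.0356, 0.1349]
eef_rot: [-3.142, 0.0, -0.156]
force: [-0.0, 0.1, -1.5]
grip_width: 0.0239
grip_force: 30.0
```

Call:
{"fn": "step_arm", "kwargs": {"plan": [{"dx": 0.0143, "dy": 0.0203, "dz": 0, "rx": 0, "ry": 0, "rz": 0, "claw": 1}, {"dx": 0.0143, "dy": 0.0203, "dz": 0, "rx": 0, "ry": 0, "rz": 0, "claw": 1}, {"dx": 0.0143, "dy": 0.0203, "dz": 0, "rx": 0, "ry": 0, "rz": 0, "claw": 1}, {"dx": 0.0143, "dy": 0.0203, "dz": 0, "rx": 0, "ry": 0, "rz": 0, "claw": 1}, {"dx": 0.0143, "dy": 0.0203, "dz": 0, "rx": 0, "ry": 0, "rz": 0, "claw": 1}, {"dx": 0.0143, "dy": 0.0203, "dz": 0, "rx": 0, "ry": 0, "rz": 0, "claw": 1}, {"dx": 0.0143, "dy": 0.0203, "dz": 0, "rx": 0, "ry": 0, "rz": 0, "claw": 1}, {"dx": 0.0143, "dy": 0.0203, "dz": 0, "rx": 0, "ry": 0, "rz": 0, "claw": 1}, {"dx": 0.0143, "dy": 0.0203, "dz": 0, "rx": 0, "ry": 0, "rz": 0, "claw": 1}, {"dx": 0.0143, "dy": 0.0203, "dz": 0, "rx": 0, "ry": 0, "rz": 0, "claw": 1}]}}

```text
time_s: 11.0
ee_pos: [0.4678, -0.0579, 0.1349]
eef_rot: [-3.142, 0.0, -0.156]
force: [-0.1, 0.2, -1.9]
grip_width: 0.0237
grip_force: 30.0
```

Call:
{"fn": "step_arm", "kwargs": {"plan": [{"dx": 0.0143, "dy": 0.0203, "dz": 0, "rx": 0, "ry": 0, "rz": 0, "claw": 1}, {"dx": 0.0143, "dy": 0.0203, "dz": 0, "rx": 0, "ry": 0, "rz": 0, "claw": 1}, {"dx": 0.0143, "dy": 0.0203, "dz": 0, "rx": 0, "ry": 0, "rz": 0, "claw": 1}, {"dx": 0.0143, "dy": 0.0203, "dz": 0, "rx": 0, "ry": 0, "rz": 0, "claw": 1}, {"dx": 0.0143, "dy": 0.0203, "dz": 0, "rx": 0, "ry": 0, "rz": 0, "claw": 1}, {"dx": 0.0143, "dy": 0.0203, "dz": 0, "rx": 0, "ry": 0, "rz": 0, "claw": 1}, {"dx": 0.0143, "dy": 0.0203, "dz": 0, "rx": 0, "ry": 0, "rz": 0, "claw": 1}, {"dx": 0.0143, "dy": 0.0203, "dz": 0, "rx": 0, "ry": 0, "rz": 0, "claw": 1}, {"dx": 0.0143, "dy": 0.0203, "dz": 0, "rx": 0, "ry": 0, "rz": 0, "claw": 1}, {"dx": 0.0143, "dy": 0.0203, "dz": 0, "rx": 0, "ry": 0, "rz": 0, "claw": 1}]}}

```text
time_s: 12.0
ee_pos: [0.4788, -0.0802, 0.135]
eef_rot: [3.142, 0.0, -0.156]
force: [0.4, -0.2, -1.3]
grip_width: 0.0236
grip_force: 30.0
```

Call:
{"fn": "step_arm", "kwargs": {"plan": [{"dx": 0.0143, "dy": 0.0203, "dz": 0, "rx": 0, "ry": 0, "rz": 0, "claw": 1}, {"dx": 0.0143, "dy": 0.0203, "dz": 0, "rx": 0, "ry": 0, "rz": 0, "claw": 1}, {"dx": 0, "dy": 0, "dz": 0, "rx": 0, "ry": 0, "rz": 0, "claw": 1}]}}

```text
time_s: 12.3
ee_pos: [0.481, -0.0847, 0.1349]
eef_rot: [3.142, -0.0, -0.156]
force: [0.6, -0.1, -1.5]
grip_width: 0.0241
grip_force: 30.0
```

```bash
python3 - <<'E'
from h import *
from station import viewer,telemetry
o=telemetry.get_obs();s=viewer.camera('side');t=viewer.camera('top')
p=np.array(o['ee_pos']);R=Ro.from_euler('xyz',o['eef_rot']).as_matrix();print(p)
def pr(k,X): q=k['R']@X+k['t'];return k['fx']*q[0]/q[2]+k['cx'],k['fy']*q[1]/q[2]+k['cy']
tip=p+R@np.array([.095,0,.069]);print('tip',tip)
H=np.array([.56,-.13,0]);Rz=Ro.from_euler('z',np.radians(26.8)).as_matrix()
out=[]
for k in (s,t):
    u0,v0=[int(x)-d for x,d in zip(pr(k,tip),(25,20))]
    g=cv2.resize(k['img'][v0:v0+40,u0:u0+50,::-1],None,fx=9,fy=9,interpolation=cv2.INTER_CUBIC)
    D=lambda X,col:cv2.circle(g,tuple(int((a+.5-b)*9) for a,b in zip(pr(k,X),(u0,v0))),4,col,1)
    for q in [(28,110),(28,95),(28,20),(-28,-30),(-28,-95)]: D(H+Rz@np.array([*q,60])/1000,(0,0,255))
    D(tip,(0,255,0));out.append(g)
cv2.imwrite('pics/m5.png',np.hstack(out)[:, :800] if False else np.vstack(out)[:600*2] if False else cv2.resize(np.hstack(out),(800,320)))
E
```

```text
[ 0.48096986 -0.08472385  0.13494453]
tip [ 0.57481585 -0.09949173  0.06594568]
```

View pics/m5.png

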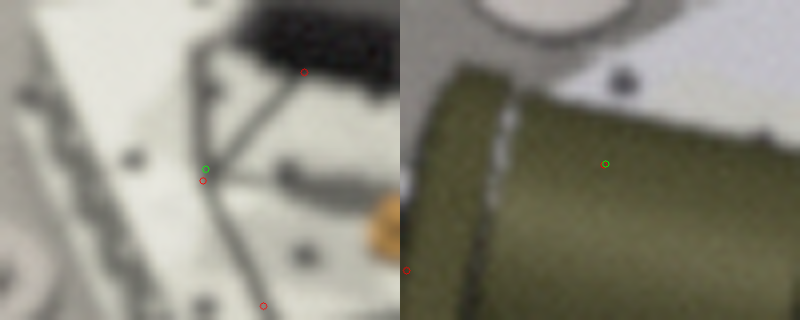

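At bend 1 the nozzle's foot is within about 2 mm of the seam's bend. I'll carry on with the second piece.

Call:
{"fn": "step_arm", "kwargs": {"plan": [{"dx": -0.006, "dy": 0.0244, "dz": 0, "rx": 0, "ry": 0, "rz": 0, "claw": 1}, {"dx": -0.006, "dy": 0.0244, "dz": 0, "rx": 0, "ry": 0, "rz": 0, "claw": 1}, {"dx": -0.006, "dy": 0.0244, "dz": 0, "rx": 0, "ry": 0, "rz": 0, "claw": 1}, {"dx": -0.006, "dy": 0.0244, "dz": 0, "rx": 0, "ry": 0, "rz": 0, "claw": 1}, {"dx": -0.006, "dy": 0.0244, "dz": 0, "rx": 0, "ry": 0, "rz": 0, "claw": 1}, {"dx": -0.006, "dy": 0.0244, "dz": 0, "rx": 0, "ry": 0, "rz": 0, "claw": 1}, {"dx": -0.006, "dy": 0.0244, "dz": 0, "rx": 0, "ry": 0, "rz": 0, "claw": 1}, {"dx": -0.006, "dy": 0.0244, "dz": 0, "rx": 0, "ry": 0, "rz": 0, "claw": 1}, {"dx": -0.006, "dy": 0.0244, "dz": 0, "rx": 0, "ry": 0, "rz": 0, "claw": 1}, {"dx": -0.006, "dy": 0.0244, "dz": 0, "rx": 0, "ry": 0, "rz": 0, "claw": 1}]}}

```text
time_s: 13.4
ee_pos: [0.4711, -0.1078, 0.1349]
eef_rot: [-3.142, 0.0, -0.156]
force: [-0.3, 0.8, -2.6]
grip_width: 0.0237
grip_force: 30.0
```

Call:
{"fn": "step_arm", "kwargs": {"plan": [{"dx": -0.006, "dy": 0.0244, "dz": 0, "rx": 0, "ry": 0, "rz": 0, "claw": 1}, {"dx": -0.006, "dy": 0.0244, "dz": 0, "rx": 0, "ry": 0, "rz": 0, "claw": 1}, {"dx": -0.006, "dy": 0.0244, "dz": 0, "rx": 0, "ry": 0, "rz": 0, "claw": 1}, {"dx": -0.006, "dy": 0.0244, "dz": 0, "rx": 0, "ry": 0, "rz": 0, "claw": 1}, {"dx": -0.006, "dy": 0.0244, "dz": 0, "rx": 0, "ry": 0, "rz": 0, "claw": 1}, {"dx": -0.006, "dy": 0.0244, "dz": 0, "rx": 0, "ry": 0, "rz": 0, "claw": 1}, {"dx": -0.006, "dy": 0.0244, "dz": 0, "rx": 0, "ry": 0, "rz": 0, "claw": 1}, {"dx": -0.006, "dy": 0.0244, "dz": 0, "rx": 0, "ry": 0, "rz": 0, "claw": 1}, {"dx": -0.006, "dy": 0.0244, "dz": 0, "rx": 0, "ry": 0, "rz": 0, "claw": 1}, {"dx": -0.006, "dy": 0.0244, "dz": 0, "rx": 0, "ry": 0, "rz": 0, "claw": 1}]}}

```text
time_s: 14.4
ee_pos: [0.4613, -0.131, 0.1349]
eef_rot: [-3.142, 0.0, -0.156]
force: [-0.6, -0.4, -2.1]
grip_width: 0.0237
grip_force: 30.0
```

Call:
{"fn": "step_arm", "kwargs": {"plan": [{"dx": -0.005, "dy": 0.0244, "dz": 0, "rx": 0, "ry": 0, "rz": 0, "claw": 1}, {"dx": -0.005, "dy": 0.0244, "dz": 0, "rx": 0, "ry": 0, "rz": 0, "claw": 1}, {"dx": -0.005, "dy": 0.0244, "dz": 0, "rx": 0, "ry": 0, "rz": 0, "claw": 1}, {"dx": -0.005, "dy": 0.0244, "dz": 0, "rx": 0, "ry": 0, "rz": 0, "claw": 1}, {"dx": -0.005, "dy": 0.0244, "dz": 0, "rx": 0, "ry": 0, "rz": 0, "claw": 1}, {"dx": -0.005, "dy": 0.0244, "dz": 0, "rx": 0, "ry": 0, "rz": 0, "claw": 1}, {"dx": -0.005, "dy": 0.0244, "dz": 0, "rx": 0, "ry": 0, "rz": 0, "claw": 1}, {"dx": -0.005, "dy": 0.0244, "dz": 0, "rx": 0, "ry": 0, "rz": 0, "claw": 1}, {"dx": -0.005, "dy": 0.0244, "dz": 0, "rx": 0, "ry": 0, "rz": 0, "claw": 1}, {"dx": -0.005, "dy": 0.0244, "dz": 0, "rx": 0, "ry": 0, "rz": 0, "claw": 1}]}}

```text
time_s: 15.4
ee_pos: [0.4526, -0.1543, 0.1349]
eef_rot: [-3.142, -0.0, -0.156]
force: [0.1, 0.0, -1.5]
grip_width: 0.0238
grip_force: 30.0
```

Call:
{"fn": "step_arm", "kwargs": {"plan": [{"dx": 0.0151, "dy": 0.0202, "dz": 0, "rx": 0, "ry": 0, "rz": 0, "claw": 1}, {"dx": 0.0151, "dy": 0.0202, "dz": 0, "rx": 0, "ry": 0, "rz": 0, "claw": 1}, {"dx": 0.0151, "dy": 0.0202, "dz": 0, "rx": 0, "ry": 0, "rz": 0, "claw": 1}, {"dx": 0.0151, "dy": 0.0202, "dz": 0, "rx": 0, "ry": 0, "rz": 0, "claw": 1}, {"dx": 0.0151, "dy": 0.0202, "dz": 0, "rx": 0, "ry": 0, "rz": 0, "claw": 1}, {"dx": 0.0151, "dy": 0.0202, "dz": 0, "rx": 0, "ry": 0, "rz": 0, "claw": 1}, {"dx": 0.0151, "dy": 0.0202, "dz": 0, "rx": 0, "ry": 0, "rz": 0, "claw": 1}, {"dx": 0.0151, "dy": 0.0202, "dz": 0, "rx": 0, "ry": 0, "rz": 0, "claw": 1}, {"dx": 0.0151, "dy": 0.0202, "dz": 0, "rx": 0, "ry": 0, "rz": 0, "claw": 1}, {"dx": 0.0151, "dy": 0.0202, "dz": 0, "rx": 0, "ry": 0, "rz": 0, "claw": 1}]}}

```text
time_s: 16.4
ee_pos: [0.4646, -0.1766, 0.1349]
eef_rot: [-3.142, 0.0, -0.156]
force: [0.8, -0.3, -0.6]
grip_width: 0.0238
grip_force: 30.0
```

Call:
{"fn": "step_arm", "kwargs": {"plan": [{"dx": 0.0151, "dy": 0.0202, "dz": 0, "rx": 0, "ry": 0, "rz": 0, "claw": 1}, {"dx": 0.0151, "dy": 0.0202, "dz": 0, "rx": 0, "ry": 0, "rz": 0, "claw": 1}, {"dx": 0.0151, "dy": 0.0202, "dz": 0, "rx": 0, "ry": 0, "rz": 0, "claw": 1}, {"dx": 0.0151, "dy": 0.0202, "dz": 0, "rx": 0, "ry": 0, "rz": 0, "claw": 1}, {"dx": 0.0151, "dy": 0.0202, "dz": 0, "rx": 0, "ry": 0, "rz": 0, "claw": 1}, {"dx": 0.0151, "dy": 0.0202, "dz": 0, "rx": 0, "ry": 0, "rz": 0, "claw": 1}, {"dx": 0.0151, "dy": 0.0202, "dz": 0, "rx": 0, "ry": 0, "rz": 0, "claw": 1}, {"dx": 0.0151, "dy": 0.0202, "dz": 0, "rx": 0, "ry": 0, "rz": 0, "claw": 1}, {"dx": 0.0151, "dy": 0.0202, "dz": 0, "rx": 0, "ry": 0, "rz": 0, "claw": 1}, {"dx": 0.0151, "dy": 0.0202, "dz": 0, "rx": 0, "ry": 0, "rz": 0, "claw": 1}]}}

```text
time_s: 17.4
ee_pos: [0.4764, -0.1989, 0.1349]
eef_rot: [-3.142, 0.0, -0.156]
force: [-1.0, -0.3, -1.4]
grip_width: 0.0241
grip_force: 30.0
```

Call:
{"fn": "step_arm", "kwargs": {"plan": [{"dx": 0.0151, "dy": 0.0202, "dz": 0, "rx": 0, "ry": 0, "rz": 0, "claw": 1}, {"dx": 0.0151, "dy": 0.0202, "dz": 0, "rx": 0, "ry": 0, "rz": 0, "claw": 1}, {"dx": 0.0151, "dy": 0.0202, "dz": 0, "rx": 0, "ry": 0, "rz": 0, "claw": 1}, {"dx": 0.0151, "dy": 0.0202, "dz": 0, "rx": 0, "ry": 0, "rz": 0, "claw": 1}, {"dx": 0.0151, "dy": 0.0202, "dz": 0, "rx": 0, "ry": 0, "rz": 0, "claw": 1}, {"dx": 0.0151, "dy": 0.0202, "dz": 0, "rx": 0, "ry": 0, "rz": 0, "claw": 1}, {"dx": 0.0151, "dy": 0.0202, "dz": 0, "rx": 0, "ry": 0, "rz": 0, "claw": 1}, {"dx": 0, "dy": 0, "dz": 0, "rx": 0, "ry": 0, "rz": 0, "claw": 1}, {"dx": 0, "dy": 0, "dz": 0, "rx": 0, "ry": 0, "rz": 0, "claw": 1}]}}

```text
time_s: 18.3
ee_pos: [0.4845, -0.2144, 0.1349]
eef_rot: [-3.142, 0.0, -0.156]
force: [-0.5, 0.8, -0.9]
grip_width: 0.0236
grip_force: 30.0
```

```bash
python3 - <<'E'
from h import *
from station import viewer,telemetry
o=telemetry.get_obs();s=viewer.camera('side');w,_=wrist('w6')
p=np.array(o['ee_pos']);R=Ro.from_euler('xyz',o['eef_rot']).as_matrix();print(p)
def pr(k,X): q=k['R']@X+k['t'];return k['fx']*q[0]/q[2]+k['cx'],k['fy']*q[1]/q[2]+k['cy']
tip=p+R@np.array([.095,0,.069]);H=np.array([.56,-.13,0]);Rz=Ro.from_euler('z',np.radians(26.8)).as_matrix()
print('tip in housing',Rz.T@(tip-H))
u0,v0=[int(x)-d for x,d in zip(pr(s,tip),(22,20))]
g=cv2.resize(s['img'][v0:v0+40,u0:u0+45,::-1],None,fx=9,fy=9,interpolation=cv2.INTER_CUBIC)
D=lambda X,col:cv2.circle(g,tuple(int((a+.5-b)*9) for a,b in zip(pr(s,X),(u0,v0))),4,col,1)
for q in [(28,20),(-28,-30),(-28,-95),(-28,-110)]: D(H+Rz@np.array([*q,60])/1000,(0,0,255))
D(tip,(0,255,0))
h=w['img'][:225,180:,::-1];cv2.imwrite('pics/m6.png',np.hstack([g,cv2.resize(h,(395,360))[:, :395]]))
E
```

```text
18.35 [ 0.4845 -0.2143  0.1349] [-3.1416e+00  1.0000e-04 -1.5580e-01]
[ 0.4844726  -0.21436547  0.1348831 ]
tip in housing [-0.02834469 -0.09672341  0.06586889]
```

View pics/m6.png

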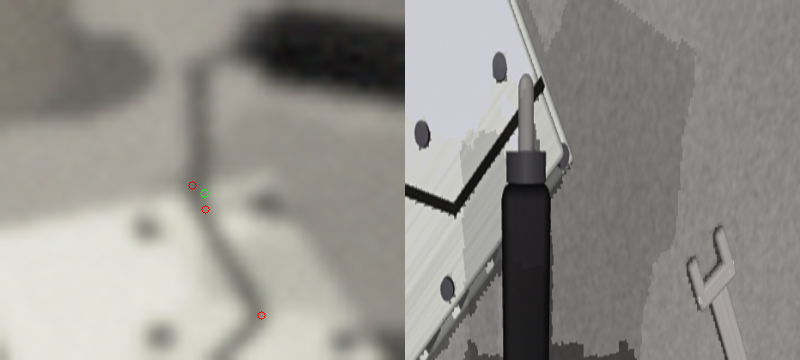

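The nozzle stands over the finish of the seam, next to the far end edge; both views agree. Now I'll lift slowly and go back.

Call:
{"fn": "step_arm", "kwargs": {"plan": [{"dx": 0, "dy": 0, "dz": -0.03, "rx": 0, "ry": 0, "rz": 0, "claw": 1}, {"dx": 0, "dy": 0, "dz": -0.03, "rx": 0, "ry": 0, "rz": 0, "claw": 1}, {"dx": 0, "dy": 0, "dz": -0.03, "rx": 0, "ry": 0, "rz": 0, "claw": 1}, {"dx": 0, "dy": 0, "dz": -0.03, "rx": 0, "ry": 0, "rz": 0, "claw": 1}, {"dx": 0, "dy": 0, "dz": -0.1, "rx": 0, "ry": 0, "rz": 0, "claw": 1}, {"dx": 0, "dy": 0, "dz": -0.2, "rx": 0, "ry": 0, "rz": 0, "claw": 1}, {"dx": 0, "dy": 0, "dz": -0.2, "rx": 0, "ry": 0, "rz": 0, "claw": 1}, {"dx": 0, "dy": 0, "dz": -0.17, "rx": 0, "ry": 0, "rz": 0, "claw": 1}, {"dx": 0, "dy": -0.2, "dz": 0, "rx": 0, "ry": 0, "rz": 0, "claw": 1}, {"dx": 0, "dy": -0.325, "dz": 0, "rx": 0, "ry": 0, "rz": 0, "claw": 1}]}}

```text
time_s: 19.4
ee_pos: [0.4927, -0.163, 0.2151]
eef_rot: [3.141, -0.001, -0.158]
force: [0.0, 0.9, -1.8]
grip_width: 0.0241
grip_force: 30.0
```

Call:
{"fn": "step_arm", "kwargs": {"plan": [{"dx": 0.0143, "dy": -0.4, "dz": 0, "rx": 0, "ry": 0, "rz": 0, "claw": 1}, {"dx": 0.0143, "dy": -0.4, "dz": 0, "rx": 0, "ry": 0, "rz": 0, "claw": 1}, {"dx": 0.0143, "dy": -0.4, "dz": 0, "rx": 0, "ry": 0, "rz": 0, "claw": 1}, {"dx": 0.0143, "dy": -0.4, "dz": 0, "rx": 0, "ry": 0, "rz": 0, "claw": 1}, {"dx": 0.0143, "dy": -0.4, "dz": 0, "rx": 0, "ry": 0, "rz": 0, "claw": 1}, {"dx": 0.0143, "dy": -0.4, "dz": 0, "rx": 0, "ry": 0, "rz": 0, "claw": 1}, {"dx": 0.0143, "dy": -0.4, "dz": 0, "rx": 0, "ry": 0, "rz": 0, "claw": 1}, {"dx": 0, "dy": -0.3, "dz": 0, "rx": 0, "ry": 0, "rz": 0, "claw": 1}, {"dx": 0, "dy": 0, "dz": 0, "rx": 0, "ry": 0, "rz": 0, "claw": 1}, {"dx": 0, "dy": 0, "dz": 0, "rx": 0, "ry": 0, "rz": 0, "claw": 1}]}}

```text
time_s: 20.4
ee_pos: [0.5506, 0.1425, 0.2143]
eef_rot: [3.141, -0.0, -0.155]
force: [-0.5, 0.1, -1.7]
grip_width: 0.0237
grip_force: 30.0
```

Call:
{"fn": "step_arm", "kwargs": {"plan": [{"dx": 0, "dy": 0, "dz": 0, "rx": 0, "ry": 0, "rz": 0, "claw": 1}, {"dx": 0, "dy": 0, "dz": 0, "rx": 0, "ry": 0, "rz": 0, "claw": 1}]}}

```text
time_s: 20.6
ee_pos: [0.5507, 0.1413, 0.2142]
eef_rot: [-3.142, -0.0, -0.157]
force: [-0.1, 0.6, -2.2]
grip_width: 0.0239
grip_force: 30.0
```

Call:
{"fn": "step_arm", "kwargs": {"plan": [{"dx": 0, "dy": -0.007, "dz": 0.2, "rx": 0, "ry": 0, "rz": 0, "claw": 1}, {"dx": 0, "dy": 0, "dz": 0.3, "rx": 0, "ry": 0, "rz": 0, "claw": 1}, {"dx": 0, "dy": 0, "dz": 0.25, "rx": 0, "ry": 0, "rz": 0, "claw": 1}, {"dx": 0, "dy": 0, "dz": 0.1, "rx": 0, "ry": 0, "rz": 0, "claw": 1}, {"dx": 0, "dy": 0, "dz": 0, "rx": 0, "ry": 0, "rz": 0, "claw": 1}, {"dx": 0, "dy": 0, "dz": 0, "rx": 0, "ry": 0, "rz": 0, "claw": 1}, {"dx": 0, "dy": 0, "dz": 0, "rx": 0, "ry": 0, "rz": 0, "claw": 1}]}}

```text
time_s: 21.3
ee_pos: [0.5514, 0.1429, 0.1304]
eef_rot: [-3.141, -0.002, -0.156]
force: [0.9, 0.0, -2.0]
grip_width: 0.0235
grip_force: 30.0
```

Call:
{"fn": "step_arm", "kwargs": {"plan": [{"dx": 0, "dy": 0.007, "dz": 0.05, "rx": 0, "ry": 0, "rz": 0, "claw": 1}, {"dx": 0, "dy": 0, "dz": 0.05, "rx": 0, "ry": 0, "rz": 0, "claw": 1}, {"dx": 0, "dy": 0, "dz": 0.05, "rx": 0, "ry": 0, "rz": 0, "claw": 1}, {"dx": 0, "dy": 0, "dz": 0.05, "rx": 0, "ry": 0, "rz": 0, "claw": 1}, {"dx": 0, "dy": 0, "dz": 0.05, "rx": 0, "ry": 0, "rz": 0, "claw": 1}, {"dx": 0, "dy": 0, "dz": 0.05, "rx": 0, "ry": 0, "rz": 0, "claw": 1}, {"dx": 0, "dy": 0, "dz": 0.03, "rx": 0, "ry": 0, "rz": 0, "claw": 1}, {"dx": 0, "dy": 0, "dz": 0, "rx": 0, "ry": 0, "rz": 0, "claw": 1}, {"dx": 0, "dy": 0, "dz": 0, "rx": 0, "ry": 0, "rz": 0, "claw": 1}]}}

```text
time_s: 22.2
ee_pos: [0.5507, 0.1422, 0.0961]
eef_rot: [-3.142, -0.0, -0.156]
force: [0.3, 0.4, -1.4]
grip_width: 0.0238
grip_force: 30.0
```

Call:
{"fn": "step_arm", "kwargs": {"plan": [{"dx": 0, "dy": 0, "dz": 0.01, "rx": 0, "ry": 0, "rz": 0, "claw": 1}, {"dx": 0, "dy": 0, "dz": 0.01, "rx": 0, "ry": 0, "rz": 0, "claw": 1}, {"dx": 0, "dy": 0, "dz": 0, "rx": 0, "ry": 0, "rz": 0, "claw": 1}, {"dx": 0, "dy": 0, "dz": 0, "rx": 0, "ry": 0, "rz": 0, "claw": 1}]}}

```text
time_s: 22.6
ee_pos: [0.5507, 0.1422, 0.094]
eef_rot: [-3.142, -0.0, -0.156]
force: [-0.1, -0.1, -1.3]
grip_width: 0.024
grip_force: 30.0
```

Call:
{"fn": "step_arm", "kwargs": {"plan": [{"dx": 0, "dy": 0, "dz": 0.004, "rx": 0, "ry": 0, "rz": 0, "claw": 1}, {"dx": 0, "dy": 0, "dz": 0, "rx": 0, "ry": 0, "rz": 0, "claw": 0.6}, {"dx": 0, "dy": 0, "dz": 0, "rx": 0, "ry": 0, "rz": 0, "claw": 0.4}, {"dx": 0, "dy": 0, "dz": 0, "rx": 0, "ry": 0, "rz": 0, "claw": 0}, {"dx": 0, "dy": 0, "dz": 0, "rx": 0, "ry": 0, "rz": 0, "claw": 0}, {"dx": 0, "dy": 0, "dz": 0, "rx": 0, "ry": 0, "rz": 0, "claw": 0}, {"dx": 0, "dy": 0, "dz": 0, "rx": 0, "ry": 0, "rz": 0, "claw": 0}, {"dx": 0, "dy": 0, "dz": 0, "rx": 0, "ry": 0, "rz": 0, "claw": 0}, {"dx": 0, "dy": 0, "dz": 0, "rx": 0, "ry": 0, "rz": 0, "claw": 0}, {"dx": 0, "dy": 0, "dz": 0, "rx": 0, "ry": 0, "rz": 0, "claw": 0}], "grip_force": 10}}

```text
time_s: 23.6
ee_pos: [0.5507, 0.1422, 0.0935]
eef_rot: [-3.142, 0.0, -0.156]
force: [0.7, 0.3, 0.5]
grip_width: 0.0919
grip_force: 0.0
```

Released. I'll go straight up and check.

Call:
{"fn": "step_arm", "kwargs": {"plan": [{"dx": 0, "dy": 0, "dz": -0.1, "rx": 0, "ry": 0, "rz": 0, "claw": 0}, {"dx": 0, "dy": 0, "dz": -0.3, "rx": 0, "ry": 0, "rz": 0, "claw": 0}, {"dx": 0, "dy": 0, "dz": -0.3, "rx": 0, "ry": 0, "rz": 0, "claw": 0}, {"dx": 0, "dy": 0, "dz": -0.4, "rx": 0, "ry": 0, "rz": 0, "claw": 0}, {"dx": 0, "dy": 0.1, "dz": -0.4, "rx": 0, "ry": 0, "rz": 0, "claw": 0}, {"dx": -0.3, "dy": 0.2, "dz": 0, "rx": 0, "ry": 0, "rz": 0, "claw": 0}, {"dx": -0.1, "dy": 0.1, "dz": 0, "rx": 0, "ry": 0, "rz": 0, "claw": 0}, {"dx": 0, "dy": 0, "dz": 0, "rx": 0, "ry": 0, "rz": 0, "claw": 0}, {"dx": 0, "dy": 0, "dz": 0, "rx": 0, "ry": 0, "rz": 0, "claw": 0}, {"dx": 0, "dy": 0, "dz": 0, "rx": 0, "ry": 0, "rz": 0, "claw": 0}]}}

```text
time_s: 24.6
ee_pos: [0.5054, 0.1092, 0.2436]
eef_rot: [-3.142, 0.0, -0.156]
force: [-0.7, 0.3, -0.3]
grip_width: 0.094
grip_force: 0.0
```

```bash
python3 - <<'E'
from h import *
from station import viewer
c,o=wrist('w7');s=viewer.camera('side')
W=cloud(c).reshape(-1,3);a=np.radians(-8.5);ax=np.array([np.cos(a),np.sin(a)]);ay=np.array([-ax[1],ax[0]]);l=np.c_[(W[:,:2]-[.5507,.1424])@ax,(W[:,:2]-[.5507,.1424])@ay]*1000;z=W[:,2]
m=(z>.1)&(z<.115)&(abs(l[:,0])<40)&(abs(l[:,1])<25);print(np.round(np.percentile(l[m],[1,50,99],axis=0),1).tolist(),np.median(z[m]),'slope',np.degrees([np.polyfit(l[m,0],l[m,1],1)[0],np.polyfit(l[m,0],z[m]*1000,1)[0]]))
m=(z>.1)&(z<.115)&(abs(l[:,0])<110)&(abs(l[:,1])<8);print('len',np.round(np.percentile(l[m,0],[1,99]),1))
g=cv2.resize(s['img'][200:300,220:360,::-1],(420,300));cv2.imwrite('pics/m7.png',np.vstack([g,cv2.resize(c['img'][:,:,::-1],(420,262))]))
E
```

```text
24.6 [0.5054 0.1092 0.2436] [-3.1415  0.     -0.1556]
[[-39.1, -12.6], [2.0, -1.3], [39.6, 10.9]] 0.10663821122820001 slope [-0.35066185 -0.74137121]
len [-76.2  76.8]
```

View pics/m7.png

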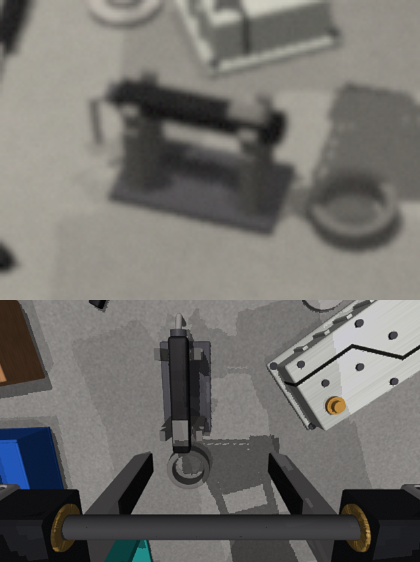

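The wand lies back in both saddles, at the same measured pose as before, with the nozzle over the same end and the gripper clear.

```bash
python3 -c "
from station import hand_in
print(hand_in())"
```

```text
the job is handed in; nothing more can be done
None
```

I traced the whole seam with the wand's tip about 6 mm above the housing, then put the wand back in both saddles of the grey cradle. I let go and handed the job in at about 25 s; the hand-in returned no verdict.

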